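# Put the dough-tool tray back on its stand

### The job

Put the tool tray away: pick it up (its middle divider rises into a carrying grip), keep it level and set it gently on the stand's two narrow rails in front of the shelf, knob towards the open front, and let go. Then take it by its front knob and slide it under the shelf until it is fully home against the back board. Leave the other things on the table where they are.

Things in the scene. Friction and masses are not known exactly. Their poses are not given: they have to be found in the camera images.
- tray: Wooden tool tray, 200 mm long (its x) x 176 wide (y), walls 45 high, 0.35 to 0.6 kg, flat underside; a few dough tools, fixed in it, lie lower than 30. Origin: centre of its underside; z up; +x to its rear, the knob is on the front (-x) wall. It balances at its middle.
- tray_grip (a point): The tray's carrying grip: the 12 mm thick divider along the tray's x rises in the middle to 72 above the underside over a length of 70. This point is at (0, 0, 58) in the tray's frame, 14 below the grip's top. Grip across the tray's y. Compartments 74 wide on both sides. Axes as the tray's.
- tray_knob: Turned wooden knob fixed to the middle of the tray's front wall, axis along the tray's x, sticking out 31 mm. Its head is 26 in diameter and runs from 11 to 27 off the wall. Origin on the outer face of the wall, at (-100, 0, 26) mm in the tray's frame.
- tray_front_knob (a point): Centre of the knob's head, at (-119, 0, 26) mm in the tray's frame; 26 thick across the tray's y.
- stand: Plywood tray stand, fixed to the table, 208 mm wide (its y): two rails, open in front, running back into a bay under a shelf with jars. Origin on the table top, midway between the open parts of the rails; +x points into the bay, z up. The back board's face, where the tray's rear stops, is at x = 230: fully home, the tray's origin is at (130, 0, 80) mm here, and its front 70 mm still shows before the shelf. No latch.
- stand_rails (a point): Midway between the rails at their tops, (0, 0, 80) mm in the stand's frame. Rails run along x from -100 to 230, each 18 wide, at |y| 74 to 92: a centred tray bears 14 on each. Up to x = 70 they are open above and outside. A tray centred near x = -50 lies in the open part and is stable. Waxed: the tray slides with a push of a few N.
- stand_bay (a point): Middle of the bay's mouth under the shelf's front edge, (100, 0, 120) mm in the stand's frame. The shelf covers x 100 to 245, underside z = 165, top 180; jars on it from x = 178, to z = 250. Side walls 184 apart (4 clearance each side of the tray) from x = 105 inwards, splayed 9 outwards on each side at x = 70 as a lead-in.
- flask: Bystander: dark steel vacuum flask standing, 72 mm diameter, 230 high. Origin under its centre.
- cup: Bystander: orange plastic cup standing, 70 mm diameter, 85 high. Origin under its centre.
- spoon: Bystander: black plastic spoon 200 mm long lying on the table. Origin under its middle.
- jug: Bystander: white plastic bottle, 96 mm diameter, 230 high. Origin under its centre.
- jar: Bystander: glass jar, 70 mm diameter, 100 high. Origin under its centre.
- mug: Bystander: white mug, 82 mm diameter, 90 high. Origin under its centre.

How it is judged:
By the outcome, as a careful person would: the job done as asked, in the order asked, and still so for the second after the job is handed in, with the robot touching nothing.
It also fails if it takes over 70 s, if anything falls off the work surface, if the arm or the gripper's body presses on something with over 40 N, if the wrist force passes 120 N, or if a joint passes its speed limit or range.

### The arm

A 7-joint arm with a two-finger parallel gripper is mounted at the origin on the work surface. World frame = base frame: x ahead of the robot, y to its left, z up, the work surface at z = 0. Lengths are in m, angles in rad, forces in N, time in s.
With the tool pointing down it reaches from about 0.4 to 0.875 m from the base axis. Payload 19.3 kg.
Tool frame: the origin (TCP) lies midway between the tips of the shut fingers; the grasp point (between the pads) lies 19 mm behind it; z points along the fingers, y is the line along which they close (so a half turn about z gives the same grasp; the last joint's range is limited). The gripper opens to 85 mm and grips with 20 to 120 N. Pads are 22 mm wide; open, the fingers measure 114 mm over their backs; the gripper's body (76 mm by 85 mm) begins 54 mm behind the grasp point. The pads swing forward as they close: fully open they stand 13 mm farther back than shut.
Start: joints at [-1.416, 0.521, -0.036, 1.599, 0.021, 1.021, -0.113], TCP at [0.139, 0.609, 0.231] pointing down, gripper open.
Joint ranges: [-2.91, 2.91], [-0.3, 2.13], [-1.5, 1.42], [0.17, 2.43], [-1.26, 4.41], [0.16, 1.93], [-2.52, 2.52]. Speed limits (rad/s): [1.89, 1.89, 2.39, 2.39, 3.01, 3.01, 3.01].

### API

Orientations are given as [roll, pitch, yaw] about the fixed x, y, z axes, in that order (R = Rz(yaw) Ry(pitch) Rx(roll)).
In Python, from workcell import bot gives the robot as it stands.
- The arm moves only by the tool move_arm, never from a script. Its argument "moves" is a list that holds one entry, the list of rows, each a list of 7 numbers: the opening, from 0 (shut) to 1 (fully open), then the shift along the tool's x, y, z in units of 1000 mm (1.0 is 1000 mm), then the turn, a rotation vector about the tool's x, y, z in units of 2 pi rad (1.0 is 2 pi rad). A call has 1 to 5 rows; each row is the pose to reach, as a shift and turn from the pose commanded when the call began, along the tool's axes at that moment, turning the shorter way round; what a row does not reach only later rows make up. A row lasts 1/10 s, in which the tool goes at most 50 mm and 8.59 degrees, less where a joint would pass 70% of its speed; a pose out of reach is approached as far as the arm can. A call with a number of a shift or a turn outside -1 to 1 is refused whole. A call with a gripper value outside its range is refused whole. The fingers move at their own pace and stop on an object; "force" is the grip in N (left out, the last holds). Time passes only in rows, so rows that repeat a pose let the fingers close. It gives the time, the measured TCP pose, the force, the opening and the grip force at its end, in the units of the state.
- bot.observe(): the state, without advancing time (a new reading comes with each control period).
- bot.grab_frame(name): name is "scene" or "side" or "wrist"; returns the picture (420x560x3 uint8, red, green, blue); there is no depth.
- bot.camera_params(name): a dict with "vertical_fov" (degrees; the focal length in pixels is half the picture's height over the tangent of half this angle, whatever the lens; pixels are square), "cx", "cy" (the principal point, pixels), "R" (3x3) and "t" (3): a world point X has camera coordinates R X + t. Camera axes: x right, y down, z forward; pixel columns grow to the right and rows downward; lengths in m; the calibration is good to about 2 mm. A picture is of the moment at which its call begins: read the wrist's pose just before it. camera_params takes no time and is no camera call; for the wrist camera it gives the pose at the moment of the call.
- bot.job_done(): hands the job in; it is judged then, once.
The state is a dict: "clock": time; "qpos": joint angles; "qd": joint speeds; "joint_efforts": joint torques, N m; "position": TCP position; "tool_rot": TCP orientation; "force": force on the tool from outside, world axes, zero at the start; "moment": the same for the moment, N m; "grip_width": finger opening in m; "finger_force": force on a finger pad.
Only numpy, scipy, OpenCV 4.12 (cv2) and the standard library are available. Lean on these libraries where they do the work, as an engineer would, in place of code of your own. Each camera call takes 0.05 s, during which the arm holds its last target. There are 200 camera calls.

## Working session

There is one attempt and no reset: what is moved stays moved. The work goes in short steps, Python scripts to look and compute and a tool call to move; the robot and the scene stay as the last step left them, time stands still between calls to the robot, and variables do not carry over. Pictures are saved under pics/ and viewed, at most 13 in all, crops included, and the job is handed in when it is done.

Besides the shell and the picture viewer there is one more tool, called after "Emit:" by a JSON object that holds its "api" and its "payload". move_arm: Moves the arm, as the interface text tells. Shifts and turns lie within -1 to 1; 1 stands for 1000 mm of shift or 2 pi rad of turn. Its arguments: {"type":"object","properties":{"moves":{"type":"array"},"force":{"type":"number"}},"required":["moves"]}

```bash
mkdir -p pics && ls && cat > h.py <<'E'
import numpy as np, cv2
from scipy.spatial.transform import Rotation as Ro
from workcell import bot
def snap(n,f):
    p=bot.camera_params(n); im=bot.grab_frame(n); cv2.imwrite('pics/'+f,im[:,:,::-1]); return p,im
def K(p):
    f=210/np.tan(np.radians(p['vertical_fov'])/2); return np.array([[f,0,p['cx']],[0,f,p['cy']],[0,0,1]])
def proj(p,X):
    c=np.atleast_2d(X)@np.array(p['R']).T+np.array(p['t']); q=c@K(p).T; return q[:,:2]/q[:,2:]
def onz(p,uv,z):
    R=np.array(p['R']);o=-R.T@np.array(p['t']);d=R.T@np.linalg.inv(K(p))@np.array([uv[0],uv[1],1.]); return o+d*(z-o[2])/d[2]
E
python3 - <<'E'
from h import *
a=[snap(n,f'{n}0.png') for n in ('scene','side')]
for p,_ in a: print({k:np.round(v,3).tolist() for k,v in p.items()})
s=bot.observe();print({k:np.round(v,3).tolist() for k,v in s.items()})
E
```

```text
pics
{'vertical_fov': 47.953, 'cx': 271.766, 'cy': 209.62, 'R': [[-0.067, 0.998, -0.001], [0.805, 0.054, -0.591], [-0.59, -0.04, -0.807]], 't': [0.026, -0.403, 2.128]}
{'vertical_fov': 50.578, 'cx': 279.767, 'cy': 212.64, 'R': [[0.789, -0.615, -0.013], [-0.49, -0.616, -0.616], [0.371, 0.492, -0.788]], 't': [-0.454, 0.337, 1.472]}
{'clock': 0.1, 'qpos': [-1.416, 0.522, -0.036, 1.6, 0.021, 1.021, -0.113], 'qd': [0.001, -0.003, 0.0, -0.001, -0.0, -0.002, 0.001], 'joint_efforts': [0.002, -92.848, 1.983, -37.054, 0.018, 0.005, 0.0], 'position': [0.139, 0.609, 0.231], 'tool_rot': [-3.141, 0.0, 2.917], 'force': [-0.092, 0.302, -1.357], 'moment': [0.002, -0.013, 0.044], 'finger_force': 0.0, 'grip_width': 0.085}
```

View pics/scene0.png

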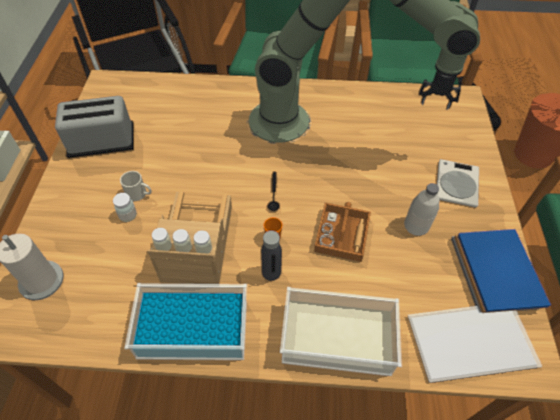

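View pics/side0.png

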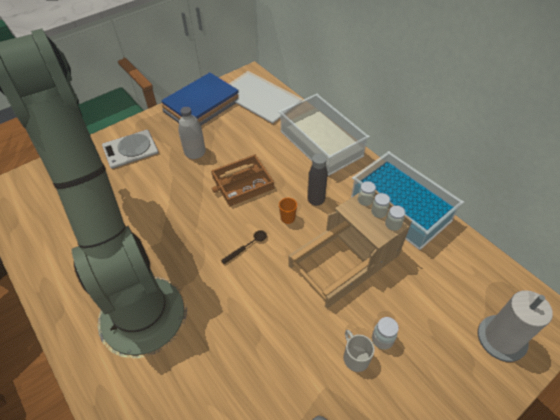

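The scene view shows the tray near (343,231) with its knob towards the robot (348,206). The stand is near (195,235) and opens towards the robot. The cup (272,227) and flask (272,257) stand between them. The side view agrees: tray (243,180), stand (350,245). I'll enlarge these to measure corners.

```bash
python3 - <<'E'
import cv2,numpy as np
a=cv2.imread('pics/scene0.png');b=cv2.imread('pics/side0.png')
def c(im,x,y,w=100,h=75): 
    o=cv2.resize(im[y:y+h,x:x+w],(400,300),interpolation=cv2.INTER_CUBIC)
    s=400/w
    for i in range(0,w,10):
        cv2.line(o,(int(i*s),0),(int(i*s),4 if i%50 else 12),(0,255,0),1)
        if i%20==0: cv2.putText(o,str(x+i),(int(i*s),22),0,.35,(0,255,0),1)
    for i in range(0,h,10):
        cv2.line(o,(0,int(i*s)),(6,int(i*s)),(0,255,0),1); cv2.putText(o,str(y+i),(8,int(i*s)+4),0,.35,(0,255,0),1)
    return o
o=np.vstack([np.hstack([c(a,295,195),c(a,145,190,120,90)]),np.hstack([c(b,195,145),c(b,280,180,140,105)])])
cv2.imwrite('pics/crop0.png',o)
E
```

```text
(no output)
```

View pics/crop0.png

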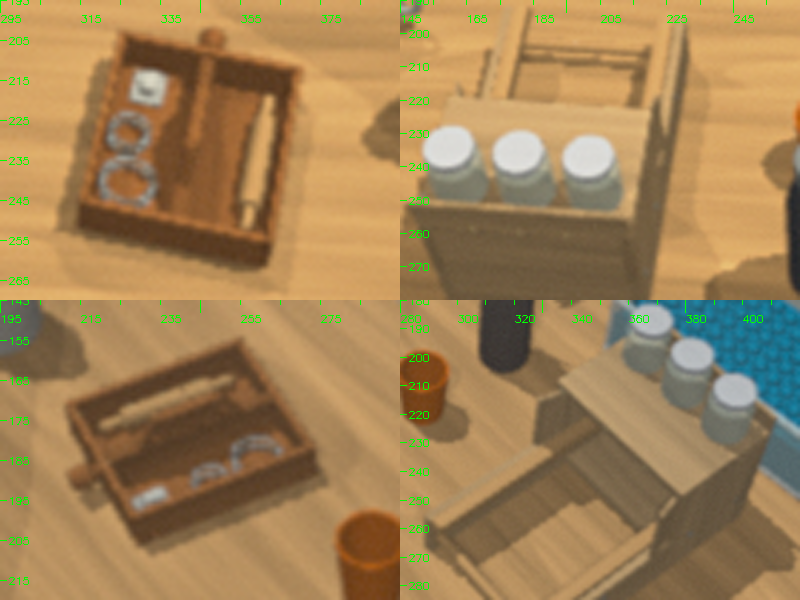

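```bash
cat >> h.py <<'E'
from scipy.optimize import least_squares
def fit(obs,x0,z0=0):
    # obs: list of (cam, object xyz, uv); pose x,y,yaw
    def X(v,P): 
        c,s=np.cos(v[2]),np.sin(v[2]); return [v[0]+c*P[0]-s*P[1],v[1]+s*P[0]+c*P[1],z0+P[2]]
    f=lambda v:np.concatenate([proj(p,X(v,P))[0]-uv for p,P,uv in obs])
    r=least_squares(f,x0,loss='soft_l1'); return r.x,f(r.x).reshape(-1,2)
E
python3 - <<'E'
from h import *
a=bot.camera_params('scene');b=bot.camera_params('side')
T=[(a,(-.1,.088,.045),(325.5,203.7)),(a,(-.1,-.088,.045),(370,212.5)),(a,(.1,-.088,.045),(362.5,255)),(a,(.1,.088,.045),(315.5,246)),
(b,(-.1,.088,.045),(228.7,201.2)),(b,(-.1,-.088,.045),(212,170.7)),(b,(.1,-.088,.045),(255,155.5)),(b,(.1,.088,.045),(274,181.7))]
# find which side: scene right = +y world
S=[(a,(.1,-.104,.18),(159.1,219.1)),(a,(.1,.104,.18),(220.6,222.1)),(a,(.245,.104,.18),(214.6,253.9)),(a,(.245,-.104,.18),(148.6,250.9)),
(b,(.1,.104,.18),(336,207.3)),(b,(.1,-.104,.18),(379.7,248.3)),(b,(.245,-.104,.18),(409.5,226.6)),(b,(-.1,.092,.08),(290.5,256.3))]
for P,uv in (((0,0,0),0),):
    print(onz(a,(343,231),.02),onz(a,(190,235),.18))
for y in (0,-.2):
  for O,x0 in ((T,(.62,.2,y)),(S,(.6,-.25,y))):
    if O is T:
        O=[(p,(P[0],-P[1],P[2]),u) for p,P,u in T]
    v,r=fit(O,x0); print(np.round(v,4),np.round(r,1).tolist())
E
```

```text
[0.59556756 0.27907272 0.02      ] [ 0.75294779 -0.24336803  0.18      ]
[ 0.5985  0.2735 -0.1779] [[-2.0, -1.7], [-0.2, -1.4], [0.2, 0.7], [-2.1, -0.6], [-0.2, -2.5], [-0.9, -1.2], [0.2, -2.5], [0.4, -1.3]]
[ 0.5918 -0.2577 -0.0049] [[-1.0, -1.4], [-1.1, -0.8], [-1.4, 4.9], [-0.2, 3.9], [-2.0, 0.1], [-1.6, -0.7], [-0.1, -1.8], [-0.5, 0.1]]
[ 0.5985  0.2735 -0.1779] [[-2.0, -1.7], [-0.2, -1.4], [0.2, 0.7], [-2.1, -0.6], [-0.2, -2.5], [-0.9, -1.2], [0.2, -2.5], [0.4, -1.3]]
[ 0.5918 -0.2577 -0.0049] [[-1.0, -1.4], [-1.1, -0.8], [-1.4, 4.9], [-0.2, 3.9], [-2.0, 0.1], [-1.6, -0.7], [-0.1, -1.8], [-0.5, 0.1]]
```

```bash
cat >> h.py <<'E'
def plan(pos,rpy):
    s=bot.observe(); R=Ro.from_euler('xyz',s['tool_rot']); G=Ro.from_euler('xyz',rpy)
    d=R.inv().apply(np.array(pos)-s['position']); w=(R.inv()*G).as_rotvec()/(2*np.pi)
    print('pos',np.round(s['position'],4),'rpy',np.round(s['tool_rot'],4),'t',round(s['clock'],2)); print('shift',np.round(d,4),'turn',np.round(w,4),'rows',round(np.linalg.norm(d)/.05,1))
E
python3 - <<'E'
from h import *
a=bot.camera_params('scene');b=bot.camera_params('side')
for n,u in (('jug',(421,232)),('flask',(271,276)),('cup',(272,240))): print(n,onz(a,u,0))
w=bot.camera_params('wrist');R=Ro.from_euler('xyz',bot.observe()['tool_rot']).as_matrix()
C=-np.array(w['R']).T@np.array(w['t']);print('cam in tool',R.T@(C-bot.observe()['position']),(np.array(w['R'])@R).round(2).tolist(),w['vertical_fov'])
plan([.50,.29,.38],[np.pi,0,np.pi-.178])
E
```

```text
jug [0.56707157 0.57337743 0.        ]
flask [7.89583049e-01 2.49703051e-02 2.22044605e-16]
cup [0.63975343 0.01843897 0.        ]
cam in tool [ 0.07841698  0.00039238 -0.14387553] [[0.0, 1.0, -0.0], [-0.95, 0.0, -0.31], [-0.31, 0.0, 0.95]] 69.01851148150426
pos [0.1393 0.609  0.2308] rpy [-3.1406e+00  1.0000e-04  2.9168e+00] t 0.1
shift [-0.4228 -0.2307 -0.149 ] turn [-0.0002  0.     -0.0074] rows 10.1
```

Emit:
{"api": "move_arm", "payload": {"moves": [[[1,-0.05,-0.02,-0.1,0,0,0],[1,-0.15,-0.08,-0.13,0,0,-0.004],[1,-0.3,-0.15,-0.15,0,0,-0.0074],[1,-0.423,-0.231,-0.149,0,0,-0.0074],[1,-0.423,-0.231,-0.149,0,0,-0.0074]]]}}

```text
clock: 0.6
position: [0.302, 0.4688, 0.3329]
tool_rot: [3.141, 0.0, 2.963]
force: [1.3, 0.2, 0.2]
grip_width: 0.0854
finger_force: 0.0
```

```bash
python3 - <<'E'
from h import *
plan([.53,.285,.36],[np.pi,0,np.pi-.178])
E
```

```text
pos [0.302  0.4688 0.3329] rpy [3.1415 0.     2.9634] t 0.6
shift [-0.257  -0.1405 -0.0271] turn [ 0.  0. -0.] rows 5.9
```

Emit:
{"api": "move_arm", "payload": {"moves": [[[1,-0.257,-0.14,-0.027,0,0,0],[1,-0.257,-0.14,-0.027,0,0,0],[1,-0.257,-0.14,-0.027,0,0,0],[1,-0.257,-0.14,-0.027,0,0,0],[1,-0.257,-0.14,-0.027,0,0,0]]]}}

```text
clock: 1.1
position: [0.4961, 0.3128, 0.3556]
tool_rot: [-3.141, -0.0, 2.963]
force: [0.1, 2.1, 0.3]
grip_width: 0.0855
finger_force: 0.0
```

Emit:
{"api": "move_arm", "payload": {"moves": [[[1,-0.04,-0.02,0,0,0,0],[1,-0.04,-0.02,0,0,0,0],[1,-0.04,-0.02,0,0,0,0],[1,-0.04,-0.02,0,0,0,0]]]}}

```text
clock: 1.5
position: [0.5299, 0.2885, 0.3552]
tool_rot: [-3.142, -0.001, 2.964]
force: [-0.4, 0.1, -0.5]
grip_width: 0.0854
finger_force: 0.0
```

```bash
python3 - <<'E'
from h import *
plan([.53,.285,.36],[np.pi,0,np.pi-.178])
p,im=snap('wrist','w1.png'); np.savez('w1.npz',**p)
print(proj(p,[[.6,.27,.0]]))
im=cv2.resize(im,(800,600),interpolation=cv2.INTER_CUBIC); cv2.imwrite('pics/w1b.png',im[:,:,::-1])
E
```

```text
pos [0.5299 0.2885 0.3552] rpy [-3.1416e+00 -8.0000e-04  2.9645e+00] t 1.5
shift [-0.0007 -0.0034 -0.0048] turn [-0.     -0.0001  0.0001] rows 0.1
[[272.87333485 200.44820731]]
```

View pics/w1b.png

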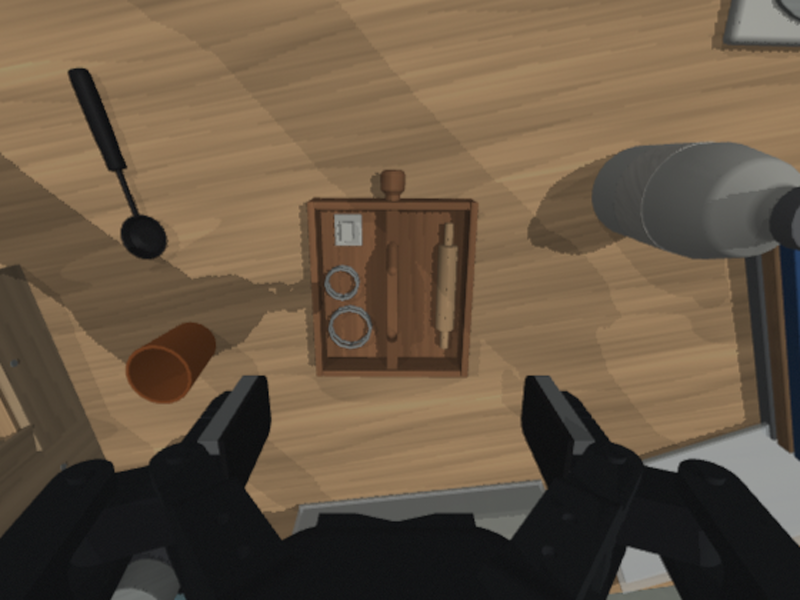

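```bash
python3 - <<'E'
from h import *
p=dict(np.load('w1.npz')); k=.7
O=[((-.1,-.088,.045),(312,202)),((-.1,.088,.045),(475,202)),((.1,.088,.045),(467,374)),((.1,-.088,.045),(319,374)),((-.119,0,.026),(393,181)),((-.035,0,.072),(391.5,244)),((.035,0,.072),(391.5,340))]
v,r=fit([(p,P,np.array(u)*k) for P,u in O],(.6,.27,-.178)); print(v.round(4),r.round(1).tolist())
c,s=np.cos(v[2]),np.sin(v[2])
g=lambda z:plan([v[0],v[1],z],[np.pi,0,np.pi+v[2]])
g(.15);g(.041)
E
```

```text
[ 0.596   0.274  -0.1791] [[-4.0, -0.8], [2.3, -0.5], [0.6, 1.5], [-1.7, 1.3], [-0.4, -0.1], [0.4, 17.7], [0.4, -4.6]]
pos [0.5298 0.2887 0.3554] rpy [ 3.1414e+00 -6.0000e-04  2.9650e+00] t 1.55
shift [-0.0679 -0.0029  0.2053] turn [ 0.     -0.0001  0.0004] rows 4.3
pos [0.5298 0.2887 0.3554] rpy [ 3.1414e+00 -6.0000e-04  2.9650e+00] t 1.55
shift [-0.0679 -0.0029  0.3143] turn [ 0.     -0.0001  0.0004] rows 6.4
```

The wrist view shows the tray squarely: knob head at (393,181), rim corners near (312,202), (475,202), (467,374) and (319,374), and the fingers open across its y. The fit gives (0.596, 0.274, yaw -0.179), which agrees with the fixed cameras. I'm going down to the grip.

Emit:
{"api": "move_arm", "payload": {"moves": [[[1,-0.068,-0.003,0.03,0,0,0],[1,-0.068,-0.003,0.08,0,0,0],[1,-0.068,-0.003,0.13,0,0,0],[1,-0.068,-0.003,0.18,0,0,0],[1,-0.068,-0.003,0.205,0,0,0]]]}}

```text
clock: 2.05
position: [0.5955, 0.2733, 0.1476]
tool_rot: [-3.141, -0.002, 2.965]
force: [0.3, 0.2, -0.2]
grip_width: 0.0852
finger_force: 0.0
```

Emit:
{"api": "move_arm", "payload": {"moves": [[[1,0,0,0.04,0,0,0],[1,0,0,0.08,0,0,0],[1,0,0,0.1,0,0,0],[1,0,0,0.108,0,0,0],[1,0,0,0.108,0,0,0]]]}}

```text
clock: 2.55
position: [0.5964, 0.2732, 0.0421]
tool_rot: [-3.141, -0.001, 2.964]
force: [0.3, -0.5, 1.4]
grip_width: 0.0853
finger_force: 0.0
```

```bash
python3 - <<'E'
from h import *
plan([.596,.274,.041],[np.pi,0,np.pi-.179])
print(bot.observe()['force'])
p,im=snap('wrist','w2.png');p2,i2=snap('side','s2.png')
cv2.imwrite('pics/w2b.png',np.hstack([im,cv2.resize(i2[140:220,190:300],(240,175)).repeat(1,0) if 0 else cv2.copyMakeBorder(cv2.resize(i2[120:240,180:300],(240,240)),0,180,0,0,0)])[:,:,::-1])
E
```

```text
pos [0.5964 0.2732 0.0421] rpy [-3.1411e+00 -9.0000e-04  2.9643e+00] t 2.55
shift [0.0005 0.0007 0.0011] turn [-0.0001 -0.0001  0.0003] rows 0.0
[ 0.33255475 -0.49028367  1.40426101]
```

View pics/w2b.png

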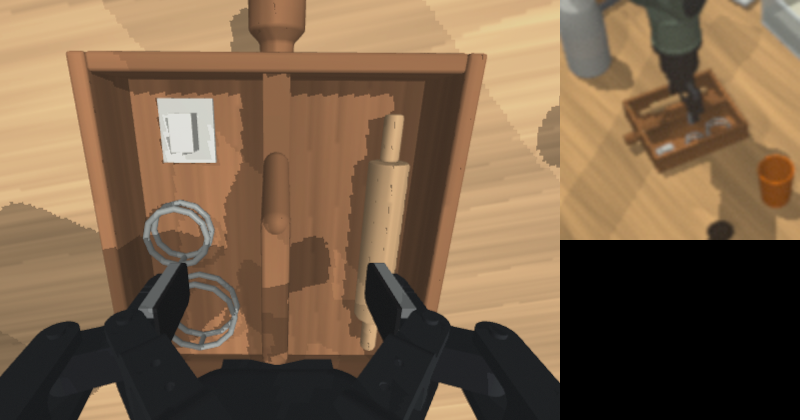

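```bash
python3 - <<'E'
from h import *
p=bot.camera_params('wrist')
def T(v,P):
    c,s=np.cos(v[2]),np.sin(v[2]); P=np.array(P); return np.c_[v[0]+c*P[:,0]-s*P[:,1],v[1]+s*P[:,0]+c*P[:,1],P[:,2]]
v=(.596,.274,-.179)
for n,P in dict(grip=[(-.035,0,.072),(.035,0,.072),(-.035,0,.045),(.035,0,.045)],rim=[(-.1,-.088,.045),(-.1,.088,.045),(-.088,0,.045),(.088,0,.045)],knob=[(-.1,0,.026),(-.119,0,.026)],pads=[(0,-.042,.07),(0,.042,.07),(0,0,.06)]).items(): print(n,proj(p,T(v,P)).round().tolist())
O=[((-.1,-.088,.045),(67,52)),((-.1,.088,.045),(487,54)),((-.1,0,.026),(276,51))]
w,r=fit([(p,P,np.array(u)) for P,u in O],v);print(w,r)
E
```

```text
grip [[277.0, 217.0], [276.0, 356.0], [277.0, 198.0], [276.0, 318.0]]
rim [[67.0, 49.0], [486.0, 50.0], [277.0, 80.0], [276.0, 391.0]]
knob [[277.0, 57.0], [277.0, 11.0]]
pads [[182.0, 289.0], [371.0, 289.0], [277.0, 277.0]]
[ 0.59694765  0.27352187 -0.18106799] [[ 0.57775776 -0.61589758]
 [-2.24708727 -0.76930705]
 [ 0.52726665  8.04269658]]
```

The rim corners (67,52) and (487,54) and the pads at (184,268) and (370,268) match my prediction, so the fingers straddle the divider. I'm closing now.

Emit:
{"api": "move_arm", "payload": {"moves": [[[0,0,0,0,0,0,0],[0,0,0,0,0,0,0],[0,0,0,0,0,0,0],[0,0,0,0,0,0,0],[0,0,0,0,0,0,0]]], "force": 60}}

```text
clock: 3.15
position: [0.5971, 0.2726, 0.0426]
tool_rot: [3.142, 0.0, 2.963]
force: [-0.2, -1.9, 1.3]
grip_width: 0.012
finger_force: 1.9
```

Emit:
{"api": "move_arm", "payload": {"moves": [[[0,0,0,0,0,0,0],[0,0,0,0,0,0,0],[0,0,0,0,0,0,0],[0,0,0,0,0,0,0],[0,0,0,0,0,0,0]]], "force": 60}}

```text
clock: 3.65
position: [0.5972, 0.2726, 0.0427]
tool_rot: [3.142, 0.0, 2.963]
force: [-1.2, -1.6, 5.8]
grip_width: 0.0111
finger_force: 59.9
```

Emit:
{"api": "move_arm", "payload": {"moves": [[[0,0,0,-0.01,0,0,0],[0,0,0,-0.03,0,0,0],[0,0,0,-0.05,0,0,0],[0,0,0,-0.08,0,0,0],[0,0,0,-0.1,0,0,0]]]}}

```text
clock: 4.15
position: [0.5972, 0.2726, 0.1446]
tool_rot: [3.141, 0.001, 2.963]
force: [0.3, 0.3, -4.2]
grip_width: 0.011
finger_force: 58.8
```

Emit:
{"api": "move_arm", "payload": {"moves": [[[0,0,0,-0.035,0,0,0],[0,0,0,-0.075,0,0,0],[0,0,0,-0.12,0,0,0],[0,0,0,-0.16,0,0,0],[0,0,0,-0.19,0,0,0]]]}}

```text
clock: 4.65
position: [0.597, 0.2724, 0.3357]
tool_rot: [3.14, 0.001, 2.963]
force: [0.4, -0.1, -5.2]
grip_width: 0.0112
finger_force: 59.0
```

```bash
python3 - <<'E'
from h import *
s=bot.observe();print(s['force'],s['moment'],s['grip_width'])
plan([.54,.08,.36],[np.pi,0,np.pi-.005])
plan([.535,-.257,.36],[np.pi,0,np.pi-.005])
p,im=snap('wrist','w3.png');p2,i2=snap('side','s3.png')
cv2.imwrite('pics/w3b.png',np.hstack([im,cv2.copyMakeBorder(cv2.resize(i2[60:220,180:340],(240,240)),0,180,0,0,0)])[:,:,::-1])
E
```

```text
[ 0.35526843 -0.13784838 -5.22047015] [ 0.00331136 -0.03471783 -0.0215191 ] 0.011155049472445088
pos [0.597  0.2724 0.3357] rpy [3.1404e+00 1.5000e-03 2.9631e+00] t 4.65
shift [ 0.0219 -0.1995 -0.0246] turn [ 0.0002  0.0002 -0.0276] rows 4.0
pos [0.597  0.2724 0.3357] rpy [3.1404e+00 1.5000e-03 2.9631e+00] t 4.65
shift [-0.0331 -0.532  -0.0249] turn [ 0.0002  0.0002 -0.0276] rows 10.7
```

View pics/w3b.png

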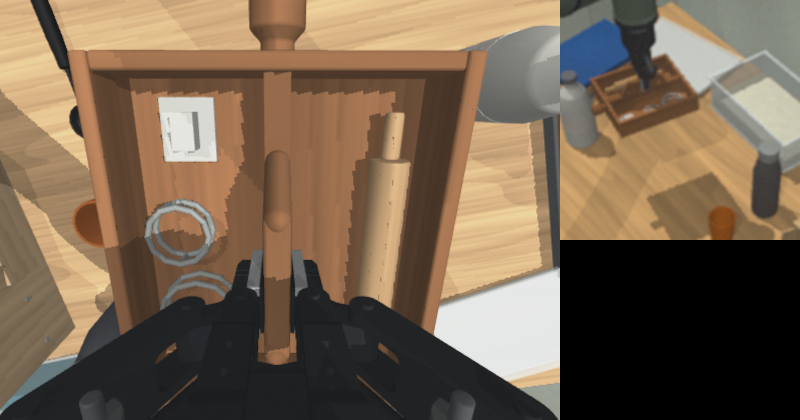

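The tray is lifted level and hasn't shifted: the rim corners are still at (67,52) and (487,54). Next I carry it high over the cup and flask.

Emit:
{"api": "move_arm", "payload": {"moves": [[[0,0,-0.02,-0.01,0,0,-0.002],[0,0,-0.05,-0.02,0,0,-0.006],[0,-0.005,-0.085,-0.025,0,0,-0.012],[0,-0.01,-0.12,-0.025,0,0,-0.018],[0,-0.012,-0.155,-0.025,0,0,-0.023]]], "force": 80}}

```text
clock: 5.25
position: [0.5807, 0.1164, 0.3566]
tool_rot: [-3.141, -0.001, 3.109]
force: [-0.4, -1.4, -3.6]
grip_width: 0.0107
finger_force: 82.4
```

```bash
python3 - <<'E'
from h import *
plan([.535,-.257,.36],[np.pi,0,np.pi-.005])
E
```

```text
pos [0.5807 0.1164 0.3566] rpy [-3.1410e+00 -1.4000e-03  3.1093e+00] t 5.25
shift [ 0.0336 -0.3746 -0.0032] turn [-0.0001 -0.0002 -0.0043] rows 7.5
```

Emit:
{"api": "move_arm", "payload": {"moves": [[[0,0.003,-0.035,-0.003,0,0,-0.002],[0,0.007,-0.075,-0.003,0,0,-0.0043],[0,0.011,-0.115,-0.003,0,0,-0.0043],[0,0.014,-0.155,-0.003,0,0,-0.0043],[0,0.017,-0.195,-0.003,0,0,-0.0043]]]}}

```text
clock: 5.75
position: [0.5567, -0.0779, 0.3597]
tool_rot: [3.142, -0.001, 3.135]
force: [0.8, 0.1, -4.7]
grip_width: 0.0103
finger_force: 82.3
```

Emit:
{"api": "move_arm", "payload": {"moves": [[[0,0.003,-0.04,0,0,0,0],[0,0.007,-0.08,0,0,0,0],[0,0.011,-0.12,0,0,0,0],[0,0.015,-0.155,0,0,0,0],[0,0.017,-0.175,0,0,0,0]]]}}

```text
clock: 6.25
position: [0.538, -0.2542, 0.3595]
tool_rot: [-3.141, -0.002, 3.132]
force: [0.4, 0.6, -4.1]
grip_width: 0.0103
finger_force: 82.3
```

Emit:
{"api": "move_arm", "payload": {"moves": [[[0,0,-0.003,0,0,0,0],[0,0,-0.003,0,0,0,0],[0,0,-0.003,0,0,0,0]]]}}

```text
clock: 6.55
position: [0.5396, -0.2531, 0.36]
tool_rot: [3.141, -0.001, 3.136]
force: [0.6, 0.5, -4.4]
grip_width: 0.0109
finger_force: 82.3
```

```bash
python3 - <<'E'
from h import *
plan([.54,-.257,.23],[np.pi,0,np.pi-.005])
p,im=snap('wrist','w4.png');np.savez('w4.npz',**p)
_,i2=snap('side','s4.png');_,i3=snap('scene','c4.png')
cv2.imwrite('pics/w4b.png',np.hstack([im,np.vstack([cv2.resize(i2[150:300,280:440],(240,210)),cv2.resize(i3[150:300,120:280],(240,210))])])[:,:,::-1])
E
```

```text
pos [ 0.5396 -0.2531  0.36  ] rpy [ 3.1408e+00 -7.0000e-04  3.1358e+00] t 6.55
shift [-0.0005 -0.004   0.13  ] turn [ 0.0001 -0.0001 -0.0001] rows 2.6
```

View pics/w4b.png

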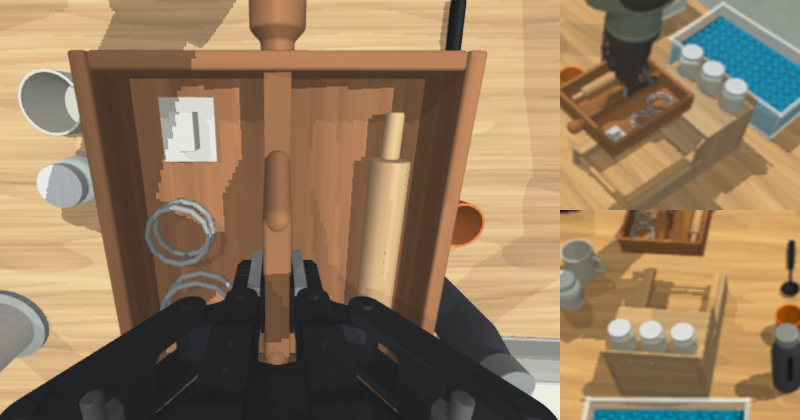

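The wrist view shows the tray unmoved in the hand. The insets show it high above the rails, with the cup and flask untouched. I'm lowering it onto the open rails.

Emit:
{"api": "move_arm", "payload": {"moves": [[[0,-0.001,-0.004,0.03,0,0,0],[0,-0.001,-0.004,0.07,0,0,0],[0,-0.001,-0.004,0.11,0,0,0],[0,-0.001,-0.004,0.15,0,0,0],[0,-0.001,-0.004,0.18,0,0,0]]]}}

```text
clock: 7.2
position: [0.5401, -0.2572, 0.1783]
tool_rot: [3.141, -0.001, 3.136]
force: [0.7, -0.2, -5.3]
grip_width: 0.0109
finger_force: 82.1
```

Emit:
{"api": "move_arm", "payload": {"moves": [[[0,0,0,0.02,0,0,0],[0,0,0,0.03,0,0,0],[0,0,0,0.035,0,0,0],[0,0,0,0.035,0,0,0]]]}}

```text
clock: 7.6
position: [0.5408, -0.2581, 0.1457]
tool_rot: [-3.142, 0.0, 3.135]
force: [0.1, -0.1, -3.7]
grip_width: 0.0109
finger_force: 82.1
```

```bash
python3 - <<'E'
from h import *
plan([.54,-.257,.1227],[np.pi,0,np.pi-.005]);print(bot.observe()['force'])
p,im=snap('side','s5.png');p2,i2=snap('scene','c5.png')
cv2.imwrite('pics/c5b.png',np.hstack([cv2.resize(im[180:300,280:420],(420,360),interpolation=2),cv2.resize(i2[170:275,140:250],(378,360),interpolation=2)])[:,:,::-1])
E
```

```text
pos [ 0.5408 -0.2581  0.1457] rpy [-3.1416e+00  2.0000e-04  3.1350e+00] t 7.6
shift [0.0008 0.0011 0.023 ] turn [-0.      0.     -0.0002] rows 0.5
[ 0.11872247 -0.12003102 -3.71028725]
```

View pics/c5b.png

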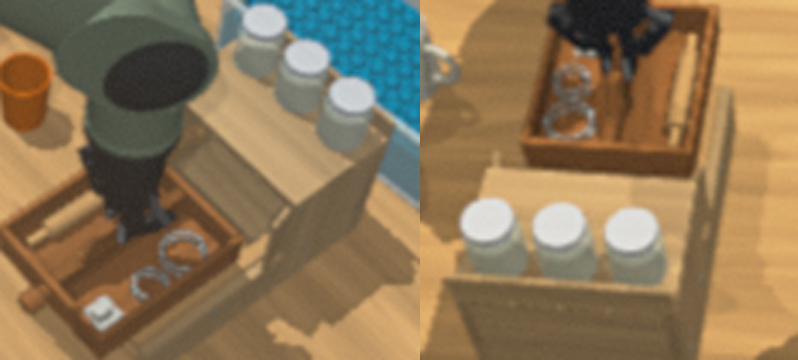

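```bash
python3 - <<'E'
from h import *
a=bot.camera_params('scene');b=bot.camera_params('side')
T=[(a,(.1,-.088,.045),(169.7,211.7)),(a,(.1,.088,.045),(220.6,214.3)),(b,(-.1,.088,.045),(280,257.3)),(b,(-.1,-.088,.045),(311.7,296.7)),(b,(.1,-.088,.045),(361,260))]
v,r=fit(T,(.54,-.257,0),.103);print('tray by cams',v.round(4),r.round(1).tolist())
S=[(a,(.1,-.104,.18),(159,219.4)),(a,(.1,.104,.18),(220.3,222)),(b,(.1,.104,.18),(336,207.3)),(b,(.1,-.104,.18),(379.5,248.3)),(b,(.245,-.104,.18),(409.5,226.6))]
v,r=fit(S,(.59,-.257,0));print('stand',v.round(4),r.round(1).tolist())
v,r=fit(S[:2],(.59,-.257,0));print('stand a',v.round(4),r.round(1).tolist())
v,r=fit(S[2:],(.59,-.257,0));print('stand b',v.round(4),r.round(1).tolist())
E
```

```text
tray by cams [ 0.5344 -0.26    0.0249] [[-1.8, -1.2], [-2.4, -2.1], [-2.6, -0.6], [2.4, -2.0], [-0.4, -1.4]]
stand [ 0.594  -0.2568 -0.0228] [[-1.2, -1.6], [-1.3, 0.3], [-0.9, -0.3], [-1.1, -0.6], [0.8, -1.1]]
stand a [ 0.5964 -0.2559  0.0144] [[-0.2, -0.0], [0.2, 0.0]]
stand b [ 0.5938 -0.2593 -0.0269] [[-0.3, 0.1], [-0.6, 0.1], [1.4, -0.4]]
```

Camera and arm agree on y within about 3 mm, well inside the 14 mm bearing. I'm setting it down gently.

Emit:
{"api": "move_arm", "payload": {"moves": [[[0,0,0,0.008,0,0,0],[0,0,0,0.014,0,0,0],[0,0,0,0.018,0,0,0],[0,0,0,0.019,0,0,0],[0,0,0,0.02,0,0,0]]]}}

```text
clock: 8.2
position: [0.5405, -0.2583, 0.1254]
tool_rot: [-3.142, -0.0, 3.135]
force: [0.2, -0.6, -4.6]
grip_width: 0.0107
finger_force: 82.4
```

Emit:
{"api": "move_arm", "payload": {"moves": [[[0,0,0,0.001,0,0,0],[0,0,0,0.002,0,0,0],[0,0,0,0.0025,0,0,0],[0,0,0,0.003,0,0,0]]]}}

```text
clock: 8.6
position: [0.5406, -0.2582, 0.1228]
tool_rot: [-3.142, 0.0, 3.135]
force: [-3.7, 2.5, 9.9]
grip_width: 0.0108
finger_force: 84.2
```

Emit:
{"api": "move_arm", "payload": {"moves": [[[0.15,0,0,-0.0005,0,0,0],[0.5,0,0,-0.0005,0,0,0],[0.5,0,0,-0.0005,0,0,0],[0.5,0,0,-0.0005,0,0,0]]]}}

```text
clock: 9.0
position: [0.5407, -0.2583, 0.1231]
tool_rot: [-3.141, 0.0, 3.135]
force: [0.7, -0.5, 0.0]
grip_width: 0.0427
finger_force: 0.0
```

Emit:
{"api": "move_arm", "payload": {"moves": [[[0.5,0,0,-0.02,0,0,0],[0.5,0,0,-0.05,0,0,0],[0.5,0.01,0,-0.1,0,0,0],[0.5,0.03,0,-0.14,0,0,0],[0.5,0.05,0,-0.18,0,0,0]]]}}

```text
clock: 9.5
position: [0.4898, -0.2579, 0.3047]
tool_rot: [-3.141, 0.0, 3.135]
force: [0.3, 0.7, -0.1]
grip_width: 0.0427
finger_force: 0.0
```

```bash
python3 - <<'E'
from h import *
s=bot.observe();print(s['position'],s['force'])
p,im=snap('wrist','w6.png');np.savez('w6.npz',**p)
cv2.imwrite('pics/w6b.png',cv2.resize(im,(800,600),interpolation=2)[:,:,::-1])
E
```

```text
[ 0.48980896 -0.25788419  0.30473328] [ 0.32563658  0.6554523  -0.05277099]
```

View pics/w6b.png

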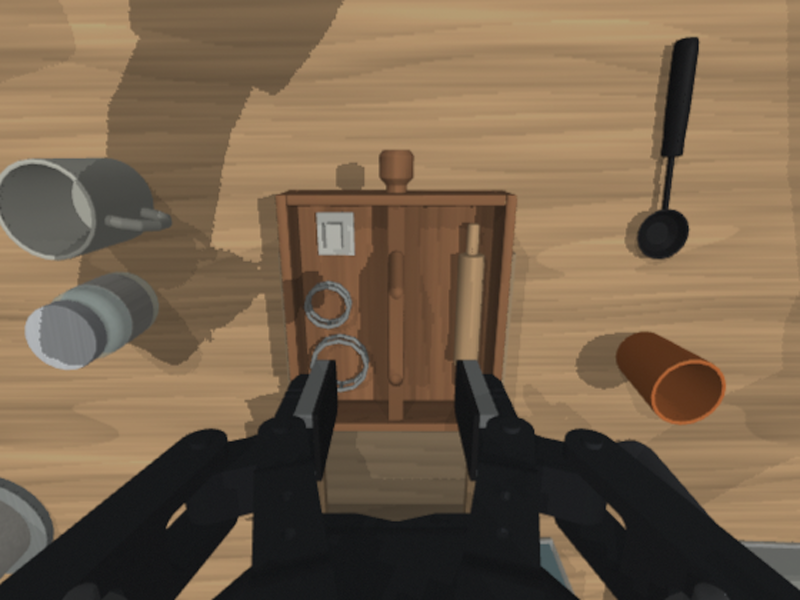

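```bash
python3 - <<'E'
from h import *
p=dict(np.load('w6.npz'));im=cv2.imread('pics/w6.png')
v=(.5406,-.2583,-.0066)
def T(v,P,z0):
    c,s=np.cos(v[2]),np.sin(v[2]); P=np.array(P); return np.c_[v[0]+c*P[:,0]-s*P[:,1],v[1]+s*P[:,0]+c*P[:,1],z0+P[:,2]]
print('tray rim',proj(p,T(v,[(-.1,-.088,.045),(-.1,.088,.045),(.1,-.088,.045),(.1,.088,.045)],.08)).round(1).tolist())
for w in ((.594,-.2583,-.0066),):
  for x in (.055,.07,.1): 
    P=[(x,y,.08) for y in (-.092,-.074,.074,.092)]
    print('rails',x,proj(p,T(w,P,0)).round(1).tolist())
  print('shelf edge',proj(p,T(w,[(.1,-.1,.18),(.1,.1,.18)],0)).round(1).tolist())
for r in (308,315,325,335): print(r,[tuple(int(k) for k in im[r,u]) for u in range(226,238)],'|',[tuple(int(k) for k in im[r,u]) for u in range(322,334)])
E
```

```text
tray rim [[191.4, 136.9], [361.0, 136.9], [205.2, 301.8], [347.3, 301.8]]
rails 0.055 [[210.2, 287.3], [223.2, 287.3], [329.9, 287.3], [342.8, 287.3]]
rails 0.07 [[210.9, 296.6], [223.8, 296.6], [329.3, 296.6], [342.1, 296.6]]
rails 0.1 [[212.3, 314.6], [224.9, 314.6], [328.2, 314.6], [340.7, 314.6]]
shelf edge [[187.3, 372.2], [365.7, 372.2]]
308 [(18, 17, 17), (20, 20, 18), (16, 16, 15), (19, 18, 18), (19, 19, 18), (36, 43, 48), (59, 74, 87), (65, 82, 96), (65, 82, 96), (64, 82, 95), (66, 82, 96), (65, 82, 96)] | [(59, 73, 84), (33, 38, 41), (21, 20, 20), (20, 20, 20), (19, 19, 18), (21, 20, 19), (20, 20, 19), (21, 20, 20), (22, 21, 21), (26, 26, 26), (29, 28, 29), (28, 27, 28)]
315 [(19, 20, 19), (20, 19, 19), (18, 19, 17), (21, 23, 24), (59, 75, 87), (67, 85, 99), (67, 85, 99), (67, 85, 99), (67, 85, 99), (67, 85, 99), (67, 85, 98), (67, 85, 99)] | [(72, 92, 107), (72, 92, 107), (45, 56, 65), (22, 22, 22), (19, 19, 18), (19, 18, 17), (21, 19, 19), (19, 19, 18), (26, 24, 24), (27, 26, 26), (28, 28, 29), (28, 27, 27)]
325 [(19, 18, 18), (28, 31, 34), (57, 72, 84), (65, 82, 95), (65, 82, 95), (65, 82, 95), (65, 82, 95), (65, 82, 95), (65, 82, 95), (65, 82, 95), (65, 82, 95), (65, 82, 95)] | [(70, 89, 103), (70, 89, 103), (69, 88, 102), (69, 88, 102), (45, 56, 65), (23, 23, 25), (19, 19, 18), (21, 20, 20), (27, 26, 27), (27, 27, 27), (28, 27, 27), (27, 27, 26)]
335 [(48, 63, 75), (45, 59, 72), (55, 71, 83), (65, 82, 95), (66, 83, 97), (67, 84, 98), (67, 84, 97), (67, 84, 98), (67, 85, 98), (67, 84, 98), (66, 85, 98), (67, 85, 98)] | [(65, 82, 96), (63, 80, 93), (63, 80, 93), (55, 70, 83), (47, 61, 74), (54, 72, 87), (52, 66, 79), (34, 41, 46), (27, 26, 26), (27, 26, 25), (27, 26, 25), (27, 26, 24)]
```

The wrist view shows the tray on the rails, knob to the front at (396,170) and divider at x = 396. Beyond it the rail edges are visible, and their midpoint in the full-size frame, u = 276.6, equals the predicted centre. So it is centred within about 1 mm. I go to the knob next.

```bash
python3 - <<'E'
from h import *
plan([.4216,-.2575,.17],[np.pi,0,np.pi-.0066])
E
```

```text
pos [ 0.4886 -0.2598  0.311 ] rpy [-3.1391  0.0065  3.1323] t 9.55
shift [0.0679 0.002  0.1406] turn [-0.0004  0.001  -0.0004] rows 3.1
```

Emit:
{"api": "move_arm", "payload": {"moves": [[[0.55,0.03,0.002,0.03,0,0,0],[0.55,0.067,0.002,0.07,0,0,0],[0.55,0.067,0.002,0.11,0,0,0],[0.55,0.067,0.002,0.13,0,0,0],[0.55,0.067,0.002,0.13,0,0,0]]]}}

```text
clock: 10.05
position: [0.4223, -0.255, 0.171]
tool_rot: [3.14, -0.004, 3.135]
force: [0.7, -0.3, 1.4]
grip_width: 0.047
finger_force: 0.0
```

```bash
python3 - <<'E'
from h import *
plan([.4216,-.2575,.09],[np.pi,0,np.pi-.0066])
E
```

```text
pos [ 0.4223 -0.255   0.171 ] rpy [ 3.1403 -0.0036  3.1346] t 10.05
shift [ 0.0004 -0.0027  0.081 ] turn [ 0.0002 -0.0006 -0.0001] rows 1.6
```

Emit:
{"api": "move_arm", "payload": {"moves": [[[0.55,0,-0.003,0.015,0,0,0],[0.55,0,-0.003,0.035,0,0,0],[0.55,0,-0.003,0.06,0,0,0],[0.55,0,-0.003,0.08,0,0,0],[0.55,0,-0.003,0.08,0,0,0]]]}}

```text
clock: 10.55
position: [0.4234, -0.2582, 0.0923]
tool_rot: [3.141, -0.002, 3.135]
force: [-0.2, -0.1, 1.9]
grip_width: 0.0471
finger_force: 0.0
```

```bash
python3 - <<'E'
from h import *
plan([.4216,-.2575,.09],[np.pi,0,np.pi-.0066]);print(bot.observe()['force'])
p,im=snap('wrist','w7.png');np.savez('w7.npz',**p)
_,i2=snap('side','s7.png')
cv2.imwrite('pics/w7b.png',np.hstack([im,cv2.copyMakeBorder(cv2.resize(i2[190:310,270:390],(240,240)),0,180,0,0,0)])[:,:,::-1])
E
```

```text
pos [ 0.4234 -0.2582  0.0923] rpy [ 3.1408e+00 -1.6000e-03  3.1349e+00] t 10.55
shift [0.0018 0.0007 0.0023] turn [ 0.0001 -0.0003 -0.    ] rows 0.1
[-0.17028416 -0.07361763  1.91614672]
```

View pics/w7b.png

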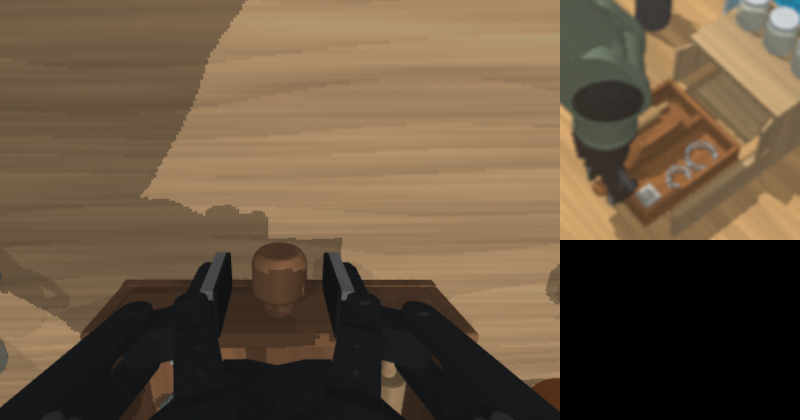

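The knob head at (279,275) lies between the pads at x = 225 and 335, so I close on it.

Emit:
{"api": "move_arm", "payload": {"moves": [[[0.3,0.001,0,0.002,0,0,0],[0,0.001,0,0.002,0,0,0],[0,0.001,0,0.002,0,0,0],[0,0.001,0,0.002,0,0,0],[0,0.001,0,0.002,0,0,0]]], "force": 40}}

```text
clock: 11.15
position: [0.4228, -0.2587, 0.0913]
tool_rot: [-3.141, 0.001, 3.135]
force: [-0.6, -2.1, 3.2]
grip_width: 0.0238
finger_force: 39.1
```

Emit:
{"api": "move_arm", "payload": {"moves": [[[0,-0.005,0,0,0,0,0],[0,-0.015,0,0,0,0,0],[0,-0.025,0,0,0,0,0],[0,-0.035,0,0,0,0,0]]]}}

```text
clock: 11.55
position: [0.4577, -0.2587, 0.0911]
tool_rot: [3.141, -0.001, 3.134]
force: [-6.7, 0.4, 15.4]
grip_width: 0.0237
finger_force: 40.1
```

```bash
python3 - <<'E'
from h import *
plan([.603,-.2583,.09],[np.pi,0,np.pi-.0066]);s=bot.observe();print(s['force'],s['moment'],s['grip_width'])
E
```

```text
pos [ 0.4577 -0.2587  0.0911] rpy [ 3.1413e+00 -9.0000e-04  3.1344e+00] t 11.55
shift [-0.1453  0.0015  0.001 ] turn [ 0.     -0.0002 -0.0001] rows 2.9
[-6.69602557  0.43800028 15.35766063] [ 0.02044569  1.55241673 -0.04033792] 0.023708725311960378
```

Emit:
{"api": "move_arm", "payload": {"moves": [[[0,0,0,-0.001,0,0,0],[0,-0.01,0,-0.001,0,0,0],[0,-0.02,0,-0.001,0,0,0],[0,-0.03,0,-0.001,0,0,0],[0,-0.04,0,-0.001,0,0,0]]]}}

```text
clock: 12.05
position: [0.4978, -0.259, 0.0922]
tool_rot: [3.141, -0.001, 3.134]
force: [-7.4, -0.7, 13.6]
grip_width: 0.024
finger_force: 40.8
```

Emit:
{"api": "move_arm", "payload": {"moves": [[[0,0,0,-0.001,0,0,0],[0,-0.01,0,-0.0015,0,0,0],[0,-0.02,0,-0.002,0,0,0],[0,-0.03,0,-0.002,0,0,0]]]}}

```text
clock: 12.45
position: [0.5285, -0.259, 0.0939]
tool_rot: [3.141, -0.0, 3.135]
force: [-0.6, 0.1, -1.6]
grip_width: 0.0241
finger_force: 39.7
```

```bash
python3 - <<'E'
from h import *
plan([.605,-.2583,.09],[np.pi,0,np.pi-.0066]);s=bot.observe();print(s['force'],s['moment'],s['grip_width'])
E
```

```text
pos [ 0.5285 -0.259   0.0939] rpy [ 3.1415e+00 -1.0000e-04  3.1350e+00] t 12.45
shift [-0.0765  0.0012  0.0039] turn [ 0. -0. -0.] rows 1.5
[-0.616974    0.12837031 -1.58682904] [0.03982539 0.21739936 0.01537314] 0.024080679422378903
```

Emit:
{"api": "move_arm", "payload": {"moves": [[[0,-0.01,0,0,0,0,0],[0,-0.02,0,0,0,0,0],[0,-0.03,0,0,0,0,0],[0,-0.04,0,0,0,0,0],[0,-0.05,0,0,0,0,0]]]}}

```text
clock: 12.95
position: [0.5783, -0.2595, 0.0939]
tool_rot: [3.142, -0.0, 3.135]
force: [-1.3, -0.2, -2.7]
grip_width: 0.0242
finger_force: 39.7
```

Emit:
{"api": "move_arm", "payload": {"moves": [[[0,-0.004,0,0,0,0,0],[0,-0.008,0,0,0,0,0],[0,-0.012,0,0,0,0,0],[0,-0.016,0,0,0,0,0]]]}}

```text
clock: 13.35
position: [0.5937, -0.2597, 0.094]
tool_rot: [-3.142, -0.0, 3.135]
force: [-0.5, -0.1, -2.6]
grip_width: 0.0241
finger_force: 39.7
```

Home is expected near x ≈ 0.605, so I push in small steps until contact.

Emit:
{"api": "move_arm", "payload": {"moves": [[[0,-0.002,0,0,0,0,0],[0,-0.004,0,0,0,0,0],[0,-0.006,0,0,0,0,0],[0,-0.008,0,0,0,0,0]]]}}

```text
clock: 13.75
position: [0.6016, -0.2597, 0.094]
tool_rot: [-3.142, -0.0, 3.135]
force: [-0.4, 0.6, -3.1]
grip_width: 0.0242
finger_force: 39.7
```

Emit:
{"api": "move_arm", "payload": {"moves": [[[0,-0.001,0,0,0,0,0],[0,-0.002,0,0,0,0,0],[0,-0.003,0,0,0,0,0]]]}}

```text
clock: 14.05
position: [0.6046, -0.2597, 0.094]
tool_rot: [-3.142, -0.0, 3.135]
force: [-0.8, 0.9, -2.2]
grip_width: 0.0241
finger_force: 39.7
```

Emit:
{"api": "move_arm", "payload": {"moves": [[[0,-0.001,0,0,0,0,0],[0,-0.002,0,0,0,0,0]]]}}

```text
clock: 14.25
position: [0.6066, -0.2597, 0.094]
tool_rot: [3.142, -0.0, 3.135]
force: [-3.1, 1.6, -2.9]
grip_width: 0.0245
finger_force: 39.6
```

Emit:
{"api": "move_arm", "payload": {"moves": [[[0,-0.001,0,0,0,0,0],[0,-0.002,0,0,0,0,0]]]}}

```text
clock: 14.45
position: [0.6069, -0.2592, 0.0933]
tool_rot: [3.14, -0.004, 3.135]
force: [-13.0, 4.1, -3.4]
grip_width: 0.0243
finger_force: 39.6
```

Emit:
{"api": "move_arm", "payload": {"moves": [[[0,-0.001,0,0,0,0,0],[0,-0.001,0,0,0,0,0]]]}}

```text
clock: 14.65
position: [0.6071, -0.2589, 0.0928]
tool_rot: [3.139, -0.006, 3.134]
force: [-13.7, 5.0, -1.9]
grip_width: 0.0243
finger_force: 39.6
```

Contact: 13 N against the board at x = 0.607, where 0.605–0.607 was expected. I'm checking the moment, then letting go.

```bash
python3 - <<'E'
from h import *
s=bot.observe();print(s['force'],s['moment'],s['position'],s['tool_rot'])
E
```

```text
[-13.71074091   4.95164224  -1.870394  ] [ 1.06044103  2.85277413 -0.11289435] [ 0.60705752 -0.25890915  0.09282009] [ 3.13948873 -0.00556633  3.13444012]
```

Emit:
{"api": "move_arm", "payload": {"moves": [[[0.4,0.002,0,0,0,0,0],[0.55,0.002,0,0,0,0,0],[0.55,0.002,0,0,0,0,0],[0.55,0.002,0,0,0,0,0]]]}}

```text
clock: 15.05
position: [0.6079, -0.2598, 0.0943]
tool_rot: [-3.141, 0.001, 3.135]
force: [0.5, 0.3, -0.4]
grip_width: 0.047
finger_force: 0.0
```

```bash
python3 - <<'E'
from h import *
s=bot.observe();print(s['force'],s['moment'],s['position'],s['tool_rot'])
E
```

```text
[ 0.47996289  0.26214574 -0.37607363] [-0.02429674 -0.0257401  -0.04849563] [ 0.60794533 -0.2597793   0.09425427] [-3.14130182e+00  7.97923603e-04  3.13494071e+00]
```

Emit:
{"api": "move_arm", "payload": {"moves": [[[0.55,0.01,0,0,0,0,0],[0.55,0.03,0,0,0,0,0],[0.55,0.055,0,0,0,0,0],[0,0.065,0,0,0,0,0],[0,0.065,0,0,0,0,0]]]}}

```text
clock: 15.55
position: [0.5415, -0.2596, 0.0944]
tool_rot: [-3.142, -0.0, 3.134]
force: [0.7, 0.7, 0.4]
grip_width: 0.0187
finger_force: 0.0
```

Emit:
{"api": "move_arm", "payload": {"moves": [[[0,0,0,0,0,0,0],[0,0,0,0,0,0,0],[0,0,0,0,0,0,0]]]}}

```text
clock: 15.85
position: [0.5432, -0.2591, 0.0938]
tool_rot: [-3.142, 0.0, 3.135]
force: [0.5, -0.1, -0.6]
grip_width: -0.0002
finger_force: 0.0
```

```bash
python3 - <<'E'
from h import *
plan([.575,-.2587,.094],[np.pi,0,np.pi-.0066]);s=bot.observe();print(s['force'],s['grip_width'])
p,im=snap('wrist','w8.png');np.savez('w8.npz',**p)
_,i2=snap('side','s8.png');_,i3=snap('scene','c8.png')
cv2.imwrite('pics/w8b.png',np.hstack([im,np.vstack([cv2.resize(i2[150:300,280:440],(240,210)),cv2.resize(i3[150:300,120:280],(240,210))])])[:,:,::-1])
E
```

```text
pos [ 0.5432 -0.2591  0.0938] rpy [-3.1415e+00  2.0000e-04  3.1354e+00] t 15.85
shift [-0.0318  0.0006 -0.0002] turn [-0.      0.      0.0001] rows 0.6
[ 0.47089595 -0.13624077 -0.58302319] -0.00017778699267864627
```

View pics/w8b.png

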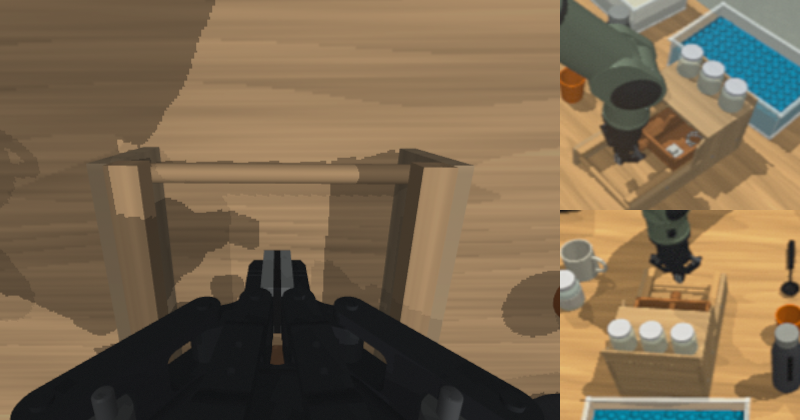

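The tray is in under the shelf, with its front showing before it. The knob is just beyond the shut fingers at (277,350), and the rails are symmetric about the tool. I give the knob one gentle centred push with shut fingers to square the tray flush against the board.

Emit:
{"api": "move_arm", "payload": {"moves": [[[0,-0.01,0,0,0,0,0],[0,-0.02,0,0,0,0,0],[0,-0.028,0,0,0,0,0],[0,-0.032,0,0,0,0,0]]]}}

```text
clock: 16.4
position: [0.5757, -0.2592, 0.0938]
tool_rot: [-3.142, 0.0, 3.135]
force: [0.1, 0.2, 0.2]
grip_width: 0.0002
finger_force: 0.0
```

Emit:
{"api": "move_arm", "payload": {"moves": [[[0,-0.002,0,0,0,0,0],[0,-0.004,0,0,0,0,0],[0,-0.006,0,0,0,0,0]]]}}

```text
clock: 16.7
position: [0.5805, -0.2596, 0.094]
tool_rot: [-3.142, -0.0, 3.135]
force: [-0.8, 0.3, 0.5]
grip_width: 0.0001
finger_force: 0.0
```

Emit:
{"api": "move_arm", "payload": {"moves": [[[0,-0.001,0,0,0,0,0],[0,-0.002,0,0,0,0,0],[0,-0.003,0,0,0,0,0]]]}}

```text
clock: 17.0
position: [0.581, -0.2595, 0.0939]
tool_rot: [3.14, -0.005, 3.134]
force: [-21.9, 3.8, 15.9]
grip_width: -0.0
finger_force: 11.2
```

Emit:
{"api": "move_arm", "payload": {"moves": [[[0,-0.001,0,0,0,0,0],[0,-0.002,0,0,0,0,0]]]}}

```text
clock: 17.2
position: [0.581, -0.2595, 0.0938]
tool_rot: [3.139, -0.008, 3.133]
force: [-35.6, 7.2, 27.1]
grip_width: -0.0004
finger_force: 18.0
```

It is firmly home, with stiff contact. Backing off and retreating.

Emit:
{"api": "move_arm", "payload": {"moves": [[[0,0.006,0,0,0,0,0],[0,0.03,0,0,0,0,0],[0,0.06,0,0,0,0,0],[0,0.1,0,0,0,0,0],[0,0.13,0,-0.02,0,0,0]]]}}

```text
clock: 17.7
position: [0.4523, -0.2581, 0.1126]
tool_rot: [3.14, -0.003, 3.134]
force: [0.5, -0.3, 1.4]
grip_width: 0.0001
finger_force: 0.0
```

Emit:
{"api": "move_arm", "payload": {"moves": [[[0,0,0,-0.04,0,0,0],[0,0,0,-0.09,0,0,0],[0,0,0,-0.14,0,0,0],[0,0,0,-0.18,0,0,0],[0,0,0,-0.18,0,0,0]]]}}

```text
clock: 18.2
position: [0.4571, -0.2597, 0.2992]
tool_rot: [-3.139, 0.008, 3.134]
force: [-0.4, -0.4, -0.6]
grip_width: -0.0002
finger_force: 0.0
```

```bash
python3 - <<'E'
from h import *
s=bot.observe();print(s['position'],s['force'])
p,im=snap('wrist','w9.png');_,i2=snap('side','s9.png')
cv2.imwrite('pics/w9b.png',np.hstack([im,np.vstack([cv2.resize(i2[150:300,280:440],(240,210)),cv2.resize(i2,(240,210))])])[:,:,::-1])
w=(.595,-.2585,-.0066);c,q=np.cos(w[2]),np.sin(w[2])
f=lambda x,y,z:[w[0]+c*x-q*y,w[1]+q*x+c*y,z]
print(proj(p,[f(.03,-.088,.125),f(.03,.088,.125),f(.011,0,.106),f(.1,-.092,.165),f(.1,.092,.165)]).round(1).tolist())
E
```

```text
[ 0.45712328 -0.2597404   0.29916656] [-0.42023073 -0.4261534  -0.61706935]
[[207.6, 314.6], [349.4, 314.8], [278.4, 292.6], [201.1, 385.8], [355.8, 386.0]]
```

View pics/w9b.png

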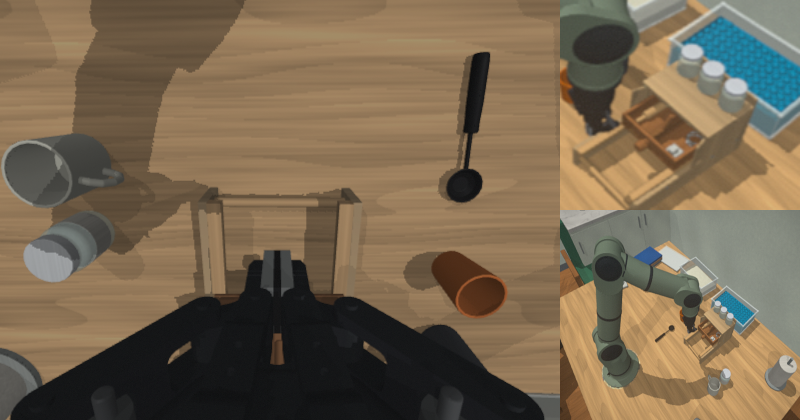

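The tray is home and square under the shelf with its front showing. The other things stand where they were, and the gripper is clear. I'm handing the job in.

```bash
python3 -c "
from workcell import bot
print(bot.job_done())"
```

```text
the job is handed in; nothing more can be done
None
```

The tray was set on the rails, let go, then slid by its knob to firm contact at the back board (the board itself is out of camera view); the bystanders look undisturbed, and the job was handed in at about 18 s.

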